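# Kit the support parts for the next rotor

### The job

Pick out the four blue-marked parts of the balancing machine's rotor support (roller, V-block, levelling foot and slotted bar) and set each one down, not dropped, on the tile of the green kit board that shows its outline, centred over the outline to about a centimetre, upright and, for the V-block and the bar, turned to match the drawing (either way round). Leave the two orange-marked parts where they are.

Things in the scene. Friction and masses are not known exactly. Their poses are not given: they have to be found in the camera images.
- blue_roller: The blue-marked support roller lying flat: black rubber disc 56 mm in diameter, 28 mm high, grippable across its rim; blue disc at the centre of its top. About 0.18 kg. Origin: centre of its underside; z up as it stands at the start. 
- blue_vblock: The blue-marked V-block standing on its base: steel, 64 mm long (x), 44 mm wide (y), 36 mm high, with a black-lined groove running along x in its top; its two flat long sides (44 mm apart) are the grip; the two top strips along its long edges are blue. About 0.42 kg. Origin: centre of its underside; z up as it stands at the start. 
- blue_foot: The blue-marked levelling foot: steel, a round base 40 mm in diameter and 12 mm high with a round stem 26 mm in diameter above it, 42 mm high in all; top of the stem blue. Grip it by the stem. About 0.15 kg. Origin: centre of its underside; z up as it stands at the start. 
- blue_bar: The blue-marked slotted bar lying flat: steel, 95 mm long (x), 26 mm wide (y), 22 mm high, black slot drawn along the middle of its top, both ends painted blue. Grip it across its width at the middle. About 0.35 kg. Origin: centre of its underside; z up as it stands at the start. 
- orange_roller: Same roller lying flat: black rubber disc 56 mm in diameter, 28 mm high, grippable across its rim; but its centre disc is orange: it belongs to another set. Origin: centre of its underside; z up as it stands at the start. 
- orange_vblock: Same V-block standing on its base: steel, 64 mm long (x), 44 mm wide (y), 36 mm high, with a black-lined groove running along x in its top; its two flat long sides (44 mm apart) are the grip; but its two top strips are orange: it belongs to another set. Origin: centre of its underside; z up as it stands at the start. 
- spot_roller: Fixed square template tile, white, 106 x 106 mm and 3 mm thick, one of four in a two-by-two pattern (112 mm pitch) on a green 8 mm board, so its top face is 11 mm above the work surface and 3 mm above its origin (centre of its underside). The board's place and turn and the order of the tiles vary. Drawn on it: a large black circle line 60 mm across with a solid black disc 34 mm across in it.
- spot_vblock: Fixed square template tile, white, 106 x 106 mm and 3 mm thick, one of four in a two-by-two pattern (112 mm pitch) on a green 8 mm board, so its top face is 11 mm above the work surface and 3 mm above its origin (centre of its underside). The board's place and turn and the order of the tiles vary. Drawn on it: a black rectangle line 68 x 48 mm with a black line along its middle (the groove); long side along the tile's x.
- spot_foot: Fixed square template tile, white, 106 x 106 mm and 3 mm thick, one of four in a two-by-two pattern (112 mm pitch) on a green 8 mm board, so its top face is 11 mm above the work surface and 3 mm above its origin (centre of its underside). The board's place and turn and the order of the tiles vary. Drawn on it: a small black circle line 44 mm across with a small black dot in it.
- spot_bar: Fixed square template tile, white, 106 x 106 mm and 3 mm thick, one of four in a two-by-two pattern (112 mm pitch) on a green 8 mm board, so its top face is 11 mm above the work surface and 3 mm above its origin (centre of its underside). The board's place and turn and the order of the tiles vary. Drawn on it: a long narrow black rectangle line 99 x 30 mm with a black slot in it; long side along the tile's x.
Things that resemble listed ones, but are neither listed nor needed, are in the scene too. What is shaped like the blue_vblock but purple is not meant.

How it is judged:
At the end, for the whole second after the job is handed in: Each blue part rests upright (0.12 rad) on its own tile (underside within 4 mm of its face), centre within 12 mm of the drawing's; V-block and bar parallel to the drawing within 0.2 rad, either way round; all let go and at rest; no orange part moved over 20 mm (horizontal distance between blue_roller and spot_roller below 0.012 m and z of blue_roller in the frame of spot_roller below 0.007 m and angle between each of blue_roller, blue_vblock, blue_foot, blue_bar's own z axis and vertical below 0.12 rad and linear speed of each of blue_roller, blue_vblock, blue_foot, blue_bar below 0.02 m/s and horizontal distance between blue_vblock and spot_vblock below 0.012 m and z of blue_vblock in the frame of spot_vblock below 0.007 m and angle between the x axis of blue_vblock and the x axis of spot_vblock, either way round below 0.2 rad and horizontal distance between blue_foot and spot_foot below 0.012 m and z of blue_foot in the frame of spot_foot below 0.007 m and horizontal distance between blue_bar and spot_bar below 0.012 m and z of blue_bar in the frame of spot_bar below 0.007 m and angle between the x axis of blue_bar and the x axis of spot_bar, either way round below 0.2 rad and distance of each of orange_roller, orange_vblock from where it was at the start of the episode below 0.02 m); the robot touches nothing.
It fails at once if an orange-marked part is shifted by more than 20 mm (distance of any of orange_roller, orange_vblock from where it was at the start of the episode above 0.02 m).
It fails at once if the roller is let fall onto its tile (free of the fingers, more than 25 mm above it) (horizontal distance between blue_roller and spot_roller below 0.05 m and z of blue_roller in the frame of spot_roller above 0.028 m and contact force between blue_roller and anything else below 0.05 N).
It fails at once if the V-block is let fall onto its tile (free of the fingers, more than 25 mm above it) (horizontal distance between blue_vblock and spot_vblock below 0.05 m and z of blue_vblock in the frame of spot_vblock above 0.028 m and contact force between blue_vblock and anything else below 0.05 N).
It fails at once if the levelling foot is let fall onto its tile (free of the fingers, more than 25 mm above it) (horizontal distance between blue_foot and spot_foot below 0.05 m and z of blue_foot in the frame of spot_foot above 0.028 m and contact force between blue_foot and anything else below 0.05 N).
It fails at once if the slotted bar is let fall onto its tile (free of the fingers, more than 25 mm above it) (horizontal distance between blue_bar and spot_bar below 0.05 m and z of blue_bar in the frame of spot_bar above 0.028 m and contact force between blue_bar and anything else below 0.05 N).
It also fails if it takes over 112 s, if anything falls off the work surface, if the arm or the gripper's body presses on something with over 40 N, if the wrist force passes 120 N, or if a joint passes its speed limit or range.

### The arm

A 6-joint arm with a two-finger parallel gripper is mounted at the origin on the work surface. World frame = base frame: x ahead of the robot, y to its left, z up, the work surface at z = 0. Lengths are in m, angles in rad, forces in N, time in s.
With the tool pointing down it reaches from about 0.4 to 0.825 m from the base axis. Payload 7 kg.
Tool frame: the origin (TCP) lies midway between the tips of the shut fingers; the grasp point (between the pads) lies 19 mm behind it; z points along the fingers, y is the line along which they close (so a half turn about z gives the same grasp; the last joint's range is limited). The gripper opens to 88 mm and grips with 3 to 60 N. Pads are 19 mm wide; open, the fingers measure 130 mm over their backs; the gripper's body (78 mm by 193 mm) begins 47 mm behind the grasp point.
Start: joints at [1.627, 0.359, 0.012, 0, -1.224, -0.288], TCP at [0.155, 0.657, 0.227] pointing down, gripper open.
Joint ranges: [-3.07, 3.07], [-1.43, 2.12], [-1.02, 1.25], [-3.03, 1.67], [-3.05, -0], [-3.03, 3.03]. Speed limits (rad/s): [2.39, 2.39, 3.01, 3.14, 3.14, 3.14].

### API

Orientations are given as [roll, pitch, yaw] about the fixed x, y, z axes, in that order (R = Rz(yaw) Ry(pitch) Rx(roll)).
In Python, from station import get_state, grab_frame, calibration, job_done, boxes_of, regions_of, spot_point gives the robot as it stands. The module is installed in compiled form; this text tells all that it offers.
- The arm moves only by the tool arm_command, never from a script. Its argument "commands" is a list of rows, each an object of numbers: "tx", "ty", "tz": the shift along the tool's x, y, z each as a share of 25 cm, from -1 to 1; "twist": the turn about the tool's z as a share of 180 degrees, from -1 to 1. A call has exactly 8 rows; each row is the pose to reach, as a shift and turn from the pose commanded when the call began, along the tool's axes at that moment, turning the shorter way round; what a row does not reach only later rows make up. A row lasts 1/12 s, in which the tool goes at most 41.7 mm and 7.16 degrees, less where a joint would pass 70% of its speed; a pose out of reach is approached as far as the arm can. A call with a number of a shift or a turn outside -1 to 1 is refused whole. A call with a gripper value outside its range is refused whole. "claw" is the opening, from 0 (shut) to 1 (fully open), set as the call begins (left out, the last holds). The fingers move at their own pace and stop on an object; "grip_force" is the grip in N (left out, the last holds). Time passes only in rows, so rows that repeat a pose let the fingers close, or fill a call up. It gives the time, the measured TCP pose, the force, the opening and the grip force at its end, in the units of the state.
- get_state(): the state, without advancing time (a new reading comes with each control period).
- grab_frame(name): name is "side" or "top"; returns the picture (400x640x3 uint8, red, green, blue); there is no depth.
- calibration(name): a dict with "camera_matrix" (3x3 intrinsics, pixels), "k1" (the pictures are not rectified: a ray, as slopes to the right and down, at radius r is drawn at 1 + k1 r^2 times it, then the intrinsics apply), "extrinsics" (4x4, takes a point from camera to world coordinates). Camera axes: x right, y down, z forward; pixel columns grow to the right and rows downward; lengths in m; the calibration is good to about 2 mm. A picture is of the moment at which its call begins. calibration takes no time and is no camera call.
- job_done(): hands the job in; it is judged then, once.
Trained networks look in the newest picture that a camera, given by its name, has taken for a name from the list of things; names that differ only in an ending like _2 or _b are one class to them, and where a whole thing is asked for, a point or a joint stands for the part that bears it (a point fixed in the world has none). Each returns a list of dicts, best first, with "score" (0 to 1); they miss things now and then, are a little off and sometimes report something else, mostly with a low value. They report only what shows in the picture. A call takes as long as a camera call. They do not tell look-alikes from the thing itself.
- boxes_of(query, camera): "rect" ([left, top, right, bottom] in pixels, round what is visible of it).
- regions_of(query, camera): "region" (400x640 bool, what is visible of it) and "rect" ([left, top, right, bottom] in pixels, round what is visible of it).
- spot_point(query, camera): "uv" ([column, row] in pixels: a listed point, or the origin of a listed thing).
The state is a dict: "t": time; "q": joint angles; "qd": joint speeds; "joint_efforts": joint torques, N m; "eef_pos": TCP position; "ee_rot": TCP orientation; "force": force on the tool from outside, world axes, zero at the start; "moment": the same for the moment, N m; "width": finger opening in m; "gripper_force": force on a finger pad.
Only numpy, scipy, OpenCV 4.12 (cv2) and the standard library are available. Lean on these libraries where they do the work, as an engineer would, in place of code of your own. Each camera call takes 0.05 s, during which the arm holds its last target. There are 200 camera calls.

## Working session

There is one attempt and no reset: what is moved stays moved. The work goes in short steps, Python scripts to look and compute and a tool call to move; the robot and the scene stay as the last step left them, time stands still between calls to the robot, and variables do not carry over. Pictures are saved under pics/ and viewed, at most 14 in all, crops included, and the job is handed in when it is done.

Besides the shell and the picture viewer there is one more tool, called after "Request:" in YAML: its name, and indented under it one key for each argument. arm_command: Moves the arm, as the interface text tells. Shift numbers are shares of 25 cm and turn numbers shares of 180 degrees, none past 1 either way. Its arguments: {"type":"object","properties":{"commands":{"type":"array"},"claw":{"type":"number"},"grip_force":{"type":"number"}},"required":["commands"]}

```bash
mkdir -p pics
python3 - <<'E'
from station import *
import cv2
for n in("top","side"):
    f=grab_frame(n); cv2.imwrite(f"pics/{n}0.png",f[:,:,::-1])
    c=calibration(n); print(n,c)
s=get_state(); print(s['t'],s['eef_pos'],s['ee_rot'],s['width'])
for q in ["blue_roller","blue_vblock","blue_foot","blue_bar","spot_roller","spot_vblock","spot_foot","spot_bar"]:
    print(q,[(round(d['score'],2),[round(float(x)) for x in d['uv']]) for d in spot_point(q,"top")])
E
```

```text
top {'camera_matrix': array([[465.77455771,   0.        , 324.51131868],
       [  0.        , 465.77455771, 193.54949791],
       [  0.        ,   0.        ,   1.        ]]), 'k1': -0.13788274035750692, 'extrinsics': array([[-0.02134628, -0.99795794,  0.06020197,  0.43042185],
       [-0.99952105,  0.02265166,  0.02108484, -0.02482052],
       [-0.02240546, -0.05972306, -0.9979635 ,  1.04125362],
       [ 0.        ,  0.        ,  0.        ,  1.        ]])}
side {'camera_matrix': array([[520.74132353,   0.        , 325.78665906],
       [  0.        , 520.74132353, 198.15568894],
       [  0.        ,   0.        ,   1.        ]]), 'k1': -0.1340751371563882, 'extrinsics': array([[ 0.9163544 , -0.2869655 ,  0.27918705,  0.18066773],
       [-0.40015775, -0.63385526,  0.6618922 , -0.72443348],
       [-0.01297605, -0.7182467 , -0.69566752,  0.78540208],
       [ 0.        ,  0.        ,  0.        ,  1.        ]])}
0.1 [0.15500307 0.65652252 0.22572086] [ 3.14011738e+00 -1.56339832e-04 -2.31900043e-01] 0.08756728376750995
blue_roller [(0.77, [410, 153]), (0.18, [353, 213])]
blue_vblock [(0.81, [411, 215]), (0.75, [369, 254])]
blue_foot [(0.59, [350, 150])]
blue_bar [(0.7, [475, 207])]
spot_roller [(0.76, [224, 139])]
spot_vblock [(0.94, [207, 188]), (0.18, [351, 146])]
spot_foot [(0.97, [273, 160])]
spot_bar [(0.73, [251, 207])]
```

View pics/top0.png

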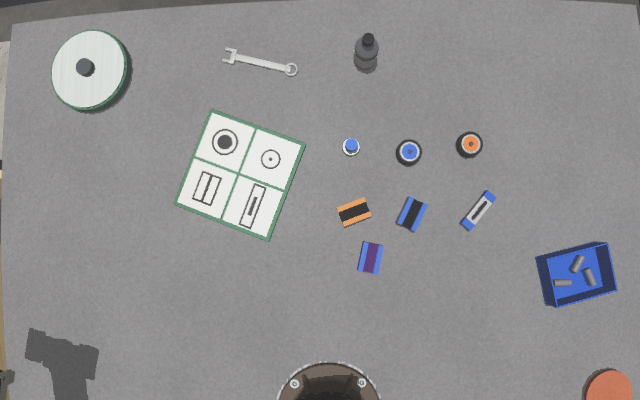

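View pics/side0.png

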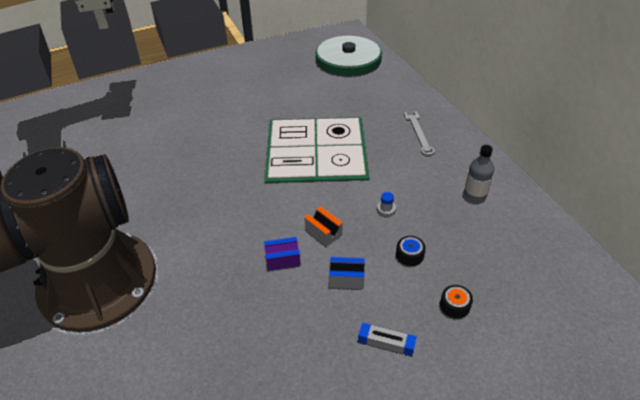

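The top view shows the blue roller (409,152), blue V-block (411,214), foot (351,147) and bar (478,210). The orange V-block is at (354,212), the purple look-alike at (371,258) and the orange roller at (470,144). Board tiles: roller (225,142), foot (270,159), V-block (207,188), bar (252,207). The network hits match these.

```bash
cat > h.py <<'E'
import numpy as np, cv2
from station import *
def world(uv,z,cam):
    c=calibration(cam); K=c['camera_matrix']; k=np.array([c['k1'],0,0,0,0.])
    p=cv2.undistortPoints(np.float64(uv).reshape(-1,1,2),K,k)[:,0]
    E=c['extrinsics']; d=np.c_[p,np.ones(len(p))]@E[:3,:3].T; o=E[:3,3]
    return (o+d*((z-o[2])/d[:,2])[:,None])[:,:2]
def rect(mask,z,cam):
    v,u=np.nonzero(mask); w=world(np.c_[u,v],z,cam)
    (c,s,a)=cv2.minAreaRect(np.float32(w*1000))
    if s[0]<s[1]: a+=90; s=s[::-1]      # a = long-side direction, deg
    return np.round(c,1),np.round(s,1),round((a+90)%180-90,1),np.round(w.mean(0)*1000,1),len(u)
def blue(f,box,white=False):
    h=cv2.cvtColor(f,cv2.COLOR_RGB2HSV).astype(int); m=(abs(h[...,0]-111)<9)&(h[...,1]>130)&(h[...,2]>90)
    k=np.zeros(m.shape,bool); l,t,r,b=[int(x) for x in box]; k[t:b,l:r]=1
    return m&k
E
python3 - <<'E'
from h import *
T={'top':{'blue_roller':(392,135,426,169),'blue_vblock':(392,190,432,238),'blue_foot':(338,134,364,160),'blue_bar':(455,185,500,235)},
'side':{'blue_roller':(394,232,428,266),'blue_vblock':(324,252,370,292),'blue_foot':(374,188,400,216),'blue_bar':(352,318,420,358)}}
Z=dict(blue_roller=.028,blue_vblock=.036,blue_foot=.042,blue_bar=.022)
for cam in T:
    f=grab_frame(cam)
    for n,b in T[cam].items(): print(cam,n,*rect(blue(f,b),Z[n],cam))
    h=cv2.cvtColor(f,cv2.COLOR_RGB2HSV).astype(int)
    g=(abs(h[...,0]-75)<15)&(h[...,1]>70); k=np.zeros(g.shape,bool)
    k[(slice(100,250),slice(165,315)) if cam=='top' else (slice(110,190),slice(255,375))]=1
    print(cam,'board',*rect(g&k,.008,cam))
    for n in ["spot_roller","spot_vblock","spot_foot","spot_bar"]:
        print(n,world(spot_point(n,cam)[0]['uv'],.011,cam)*1000)
    for nm,a,b in ([('vb',(204,172),(195,206)),('bar',(260,185),(245,226))] if cam=='top' else [('vb',(280,132),(307,132)),('bar',(273,161),(313,160))]):
        w=world([a,b],.011,cam);d=w[1]-w[0];print(nm,np.degrees(np.arctan2(d[1],d[0])))
E
```

```text
top blue_roller [ 579.8 -190.9] [30.  29.5] -46.6 [ 580.1 -191.4] 140
top blue_vblock [ 443.9 -191.8] [63.  42.8] -27.2 [ 443.8 -192.2] 280
top blue_foot [595.8 -63.3] [24.1 21.7] -1.5 [595.8 -63.4] 102
top blue_bar [ 448.2 -342.3] [94.5 26.1] -41.2 [ 447.9 -341.8] 156
top board [542.2 189.4] [233.1 232.5] 67.9 [529.6 171.9] 801
spot_roller [[615.39572533 222.16753194]]
spot_vblock [[505.85956074 259.60393507]]
spot_foot [[568.65019254 122.75684728]]
spot_bar [[469.79866436 159.55405066]]
vb 164.50303389763863
bar 158.9122156946776
side blue_roller [ 581.8 -189.2] [31.5 30.3] -24.6 [ 581.4 -189.8] 167
side blue_vblock [ 444.5 -191.5] [63.5 44.9] -27.3 [ 443.8 -191.9] 392
side blue_foot [594.6 -67. ] [33.1 24.8] 62.0 [595.2 -66.1] 120
side blue_bar [ 444.9 -346.1] [95.  37.9] -41.0 [ 446.1 -346.3] 363
side board [540.9 185.4] [239.4 234.3] 68.0 [518.5 130.5] 801
spot_roller [[618.04677031 220.51035496]]
spot_vblock [[507.55806173 253.16289191]]
spot_foot [[570.95306527 116.82679979]]
spot_bar [[458.51740067 147.2914005 ]]
vb -24.785465700900215
bar -22.36077276346813
```

```bash
cat > p.py <<'E'
import sys,numpy as np
# args: poses "x,y,z,yaw" (mm,deg), first = commanded now; '/' starts a new call
cur=None; last=None
for a in sys.argv[1:]:
    if a=='/': cur=last; print('-- call'); continue
    p=np.array([float(v) for v in a.split(',')])
    if cur is None: cur=last=p; continue
    y=np.radians(cur[3]); d=p-cur
    print(a,np.round([(d[0]*np.cos(y)+d[1]*np.sin(y))/250,(d[0]*np.sin(y)-d[1]*np.cos(y))/250,-d[2]/250,-d[3]/180],3), 'rows',round(np.linalg.norm(p-last,ord=2)/41.7,1))
    last=p
E
python3 p.py 155,657,227,-13.29 300,430,200,-22 / 450,190,160,-22 / 595.5,-64.5,110,-22 / 595.5,-64.5,17,-22 / 595.5,-64.5,80,-22 580,0,110,-22 / 572.4,114.6,100,-22 / 572.4,114.6,29,-22 / 572.4,114.6,110,-22
```

```text
300,430,200,-22 [0.773 0.75  0.108 0.048] rows 6.5
-- call
450,190,160,-22 [ 0.916  0.665  0.16  -0.   ] rows 6.9
-- call
595.5,-64.5,110,-22 [ 0.921  0.726  0.2   -0.   ] rows 7.1
-- call
595.5,-64.5,17,-22 [ 0.    -0.     0.372 -0.   ] rows 2.2
-- call
595.5,-64.5,80,-22 [ 0.    -0.    -0.252 -0.   ] rows 1.5
580,0,110,-22 [-0.154 -0.216 -0.372 -0.   ] rows 1.7
-- call
572.4,114.6,100,-22 [-0.2   -0.414  0.04  -0.   ] rows 2.8
-- call
572.4,114.6,29,-22 [ 0.    -0.     0.284 -0.   ] rows 1.7
-- call
572.4,114.6,110,-22 [ 0.    -0.    -0.324 -0.   ] rows 1.9
```

Request:
arm_command:
  commands:
    - {"tx": 0.1, "ty": 0.09, "tz": 0.01, "twist": 0.01}
    - {"tx": 0.22, "ty": 0.2, "tz": 0.03, "twist": 0.02}
    - {"tx": 0.34, "ty": 0.32, "tz": 0.05, "twist": 0.03}
    - {"tx": 0.45, "ty": 0.43, "tz": 0.07, "twist": 0.04}
    - {"tx": 0.56, "ty": 0.54, "tz": 0.09, "twist": 0.048}
    - {"tx": 0.67, "ty": 0.65, "tz": 0.108, "twist": 0.048}
    - {"tx": 0.773, "ty": 0.75, "tz": 0.108, "twist": 0.048}
    - {"tx": 0.773, "ty": 0.75, "tz": 0.108, "twist": 0.048}
  claw: 1
  grip_force: 40

```text
t: 1.67
eef_pos: [0.3017, 0.4251, 0.1997]
ee_rot: [3.14, 0.0, -0.386]
force: [-1.2, -1.1, -0.6]
width: 0.0878
gripper_force: 0.0
```

Request:
arm_command:
  commands:
    - {"tx": 0.13, "ty": 0.095, "tz": 0.02}
    - {"tx": 0.26, "ty": 0.19, "tz": 0.05}
    - {"tx": 0.39, "ty": 0.285, "tz": 0.07}
    - {"tx": 0.52, "ty": 0.38, "tz": 0.09}
    - {"tx": 0.65, "ty": 0.475, "tz": 0.11}
    - {"tx": 0.78, "ty": 0.57, "tz": 0.14}
    - {"tx": 0.916, "ty": 0.665, "tz": 0.16}
    - {"tx": 0.916, "ty": 0.665, "tz": 0.16}

```text
invalid input
```

Request:
arm_command:
  commands:
    - {"tx": 0.13, "ty": 0.1, "tz": 0.03}
    - {"tx": 0.26, "ty": 0.205, "tz": 0.06}
    - {"tx": 0.39, "ty": 0.31, "tz": 0.09}
    - {"tx": 0.52, "ty": 0.41, "tz": 0.11}
    - {"tx": 0.65, "ty": 0.515, "tz": 0.14}
    - {"tx": 0.78, "ty": 0.62, "tz": 0.17}
    - {"tx": 0.921, "ty": 0.726, "tz": 0.2}
    - {"tx": 0.921, "ty": 0.726, "tz": 0.2}

```text
invalid input
```

Request:
arm_command:
  commands:
    - {"tx": 0.13, "ty": 0.095, "tz": 0.02, "twist": 0}
    - {"tx": 0.26, "ty": 0.19, "tz": 0.05, "twist": 0}
    - {"tx": 0.39, "ty": 0.285, "tz": 0.07, "twist": 0}
    - {"tx": 0.52, "ty": 0.38, "tz": 0.09, "twist": 0}
    - {"tx": 0.65, "ty": 0.475, "tz": 0.11, "twist": 0}
    - {"tx": 0.78, "ty": 0.57, "tz": 0.14, "twist": 0}
    - {"tx": 0.916, "ty": 0.665, "tz": 0.16, "twist": 0}
    - {"tx": 0.916, "ty": 0.665, "tz": 0.16, "twist": 0}

```text
t: 2.33
eef_pos: [0.4521, 0.185, 0.1586]
ee_rot: [3.139, 0.001, -0.388]
force: [0.0, 0.2, 0.4]
width: 0.0874
gripper_force: 0.0
```

Request:
arm_command:
  commands:
    - {"tx": 0.13, "ty": 0.1, "tz": 0.03, "twist": 0}
    - {"tx": 0.26, "ty": 0.205, "tz": 0.06, "twist": 0}
    - {"tx": 0.39, "ty": 0.31, "tz": 0.09, "twist": 0}
    - {"tx": 0.52, "ty": 0.41, "tz": 0.11, "twist": 0}
    - {"tx": 0.65, "ty": 0.515, "tz": 0.14, "twist": 0}
    - {"tx": 0.78, "ty": 0.62, "tz": 0.17, "twist": 0}
    - {"tx": 0.921, "ty": 0.726, "tz": 0.2, "twist": 0}
    - {"tx": 0.921, "ty": 0.726, "tz": 0.2, "twist": 0}

```text
t: 3.0
eef_pos: [0.5981, -0.0687, 0.1079]
ee_rot: [3.14, 0.001, -0.386]
force: [0.3, 1.0, 0.5]
width: 0.0876
gripper_force: 0.0
```

Request:
arm_command:
  commands:
    - {"tx": 0, "ty": 0, "tz": 0.03, "twist": 0}
    - {"tx": 0, "ty": 0, "tz": 0.06, "twist": 0}
    - {"tx": 0, "ty": 0, "tz": 0.1, "twist": 0}
    - {"tx": 0, "ty": 0, "tz": 0.13, "twist": 0}
    - {"tx": 0, "ty": 0, "tz": 0.16, "twist": 0}
    - {"tx": 0, "ty": 0, "tz": 0.18, "twist": 0}
    - {"tx": 0, "ty": 0, "tz": 0.18, "twist": 0}
    - {"tx": 0, "ty": 0, "tz": 0.18, "twist": 0}

```text
t: 3.67
eef_pos: [0.5962, -0.0636, 0.0644]
ee_rot: [3.141, 0.0, -0.382]
force: [0.7, 0.4, 0.4]
width: 0.0877
gripper_force: 0.0
```

Request:
arm_command:
  commands:
    - {"tx": 0, "ty": 0, "tz": 0.04, "twist": 0}
    - {"tx": 0, "ty": 0, "tz": 0.08, "twist": 0}
    - {"tx": 0, "ty": 0, "tz": 0.12, "twist": 0}
    - {"tx": 0, "ty": 0, "tz": 0.15, "twist": 0}
    - {"tx": 0, "ty": 0, "tz": 0.18, "twist": 0}
    - {"tx": 0, "ty": 0, "tz": 0.192, "twist": 0}
    - {"tx": 0, "ty": 0, "tz": 0.192, "twist": 0}
    - {"tx": 0, "ty": 0, "tz": 0.192, "twist": 0}

```text
t: 4.33
eef_pos: [0.5963, -0.0641, 0.0164]
ee_rot: [3.141, 0.0, -0.383]
force: [0.7, 0.6, 1.0]
width: 0.0875
gripper_force: 0.0
```

Request:
arm_command:
  commands:
    - {"tx": 0, "ty": 0, "tz": 0, "twist": 0}
    - {"tx": 0, "ty": 0, "tz": 0, "twist": 0}
    - {"tx": 0, "ty": 0, "tz": 0, "twist": 0}
    - {"tx": 0, "ty": 0, "tz": 0, "twist": 0}
    - {"tx": 0, "ty": 0, "tz": 0, "twist": 0}
    - {"tx": 0, "ty": 0, "tz": 0, "twist": 0}
    - {"tx": 0, "ty": 0, "tz": 0, "twist": 0}
    - {"tx": 0, "ty": 0, "tz": 0, "twist": 0}
  claw: 0
  grip_force: 35

```text
t: 5.0
eef_pos: [0.5963, -0.064, 0.0166]
ee_rot: [-3.142, -0.0, -0.383]
force: [0.4, 0.6, -0.1]
width: 0.04
gripper_force: 0.0
```

Request:
arm_command:
  commands:
    - {"tx": 0, "ty": 0, "tz": 0, "twist": 0}
    - {"tx": 0, "ty": 0, "tz": 0, "twist": 0}
    - {"tx": 0, "ty": 0, "tz": 0, "twist": 0}
    - {"tx": 0, "ty": 0, "tz": 0, "twist": 0}
    - {"tx": 0, "ty": 0, "tz": -0.02, "twist": 0}
    - {"tx": 0, "ty": 0, "tz": -0.05, "twist": 0}
    - {"tx": 0, "ty": 0, "tz": -0.08, "twist": 0}
    - {"tx": 0, "ty": 0, "tz": -0.1, "twist": 0}

```text
t: 5.67
eef_pos: [0.5968, -0.064, 0.0429]
ee_rot: [-3.141, -0.001, -0.382]
force: [0.7, 0.4, -1.5]
width: 0.0256
gripper_force: 35.0
```

```bash
python3 p.py 595.5,-64.5,42,-22 587.8,0,100,-22 572.4,114.6,100,-22 / 572.4,114.6,29.5,-22 / 572.4,114.6,110,-22 / 580.5,-190.5,110,-22 / 580.5,-190.5,5,-22 / 580.5,-190.5,90,-22 / 614.4,218.4,90,-22 / 614.4,218.4,17.5,-22 / 614.4,218.4,110,-22 / 444,-192,110,-27.2
```

```text
587.8,0,100,-22 [-0.125 -0.228 -0.232 -0.   ] rows 2.1
572.4,114.6,100,-22 [-0.354 -0.63  -0.232 -0.   ] rows 2.8
-- call
572.4,114.6,29.5,-22 [ 0.    -0.     0.282 -0.   ] rows 1.7
-- call
572.4,114.6,110,-22 [ 0.    -0.    -0.322 -0.   ] rows 1.9
-- call
580.5,-190.5,110,-22 [ 0.487  1.119 -0.    -0.   ] rows 7.3
-- call
580.5,-190.5,5,-22 [ 0.   -0.    0.42 -0.  ] rows 2.5
-- call
580.5,-190.5,90,-22 [ 0.   -0.   -0.34 -0.  ] rows 2.0
-- call
614.4,218.4,90,-22 [-0.487 -1.567 -0.    -0.   ] rows 9.8
-- call
614.4,218.4,17.5,-22 [ 0.   -0.    0.29 -0.  ] rows 1.7
-- call
614.4,218.4,110,-22 [ 0.   -0.   -0.37 -0.  ] rows 2.2
-- call
444,-192,110,-27.2 [-0.017  1.777 -0.     0.029] rows 10.7
```

Gripped. Carry and lower the foot.

Request:
arm_command:
  commands:
    - {"tx": 0, "ty": 0, "tz": -0.08, "twist": 0}
    - {"tx": -0.04, "ty": -0.08, "tz": -0.16, "twist": 0}
    - {"tx": -0.11, "ty": -0.2, "tz": -0.22, "twist": 0}
    - {"tx": -0.18, "ty": -0.33, "tz": -0.232, "twist": 0}
    - {"tx": -0.26, "ty": -0.46, "tz": -0.232, "twist": 0}
    - {"tx": -0.32, "ty": -0.56, "tz": -0.232, "twist": 0}
    - {"tx": -0.354, "ty": -0.63, "tz": -0.232, "twist": 0}
    - {"tx": -0.354, "ty": -0.63, "tz": -0.232, "twist": 0}

```text
t: 6.33
eef_pos: [0.5732, 0.1188, 0.1006]
ee_rot: [-3.14, -0.001, -0.379]
force: [0.4, -0.8, -1.0]
width: 0.0253
gripper_force: 35.0
```

Request:
arm_command:
  commands:
    - {"tx": 0, "ty": 0, "tz": 0.05, "twist": 0}
    - {"tx": 0, "ty": 0, "tz": 0.1, "twist": 0}
    - {"tx": 0, "ty": 0, "tz": 0.15, "twist": 0}
    - {"tx": 0, "ty": 0, "tz": 0.2, "twist": 0}
    - {"tx": 0, "ty": 0, "tz": 0.24, "twist": 0}
    - {"tx": 0, "ty": 0, "tz": 0.27, "twist": 0}
    - {"tx": 0, "ty": 0, "tz": 0.282, "twist": 0}
    - {"tx": 0, "ty": 0, "tz": 0.282, "twist": 0}

```text
t: 7.0
eef_pos: [0.5728, 0.1148, 0.0286]
ee_rot: [3.141, 0.001, -0.383]
force: [0.3, -0.2, -2.4]
width: 0.025
gripper_force: 35.0
```

Request:
arm_command:
  commands:
    - {"tx": 0, "ty": 0, "tz": 0, "twist": 0}
    - {"tx": 0, "ty": 0, "tz": 0, "twist": 0}
    - {"tx": 0, "ty": 0, "tz": 0, "twist": 0}
    - {"tx": 0, "ty": 0, "tz": 0, "twist": 0}
    - {"tx": 0, "ty": 0, "tz": 0, "twist": 0}
    - {"tx": 0, "ty": 0, "tz": 0, "twist": 0}
    - {"tx": 0, "ty": 0, "tz": 0, "twist": 0}
    - {"tx": 0, "ty": 0, "tz": -0.05, "twist": 0}
  claw: 0.85

```text
t: 7.67
eef_pos: [0.5715, 0.1145, 0.0397]
ee_rot: [3.139, 0.003, -0.383]
force: [-0.2, 0.2, 0.0]
width: 0.0717
gripper_force: 0.0
```

Request:
arm_command:
  commands:
    - {"tx": 0, "ty": 0, "tz": -0.1, "twist": 0}
    - {"tx": 0, "ty": 0, "tz": -0.2, "twist": 0}
    - {"tx": 0, "ty": 0, "tz": -0.272, "twist": 0}
    - {"tx": 0.1, "ty": 0.15, "tz": -0.272, "twist": 0}
    - {"tx": 0.16, "ty": 0.3, "tz": -0.272, "twist": 0}
    - {"tx": 0.22, "ty": 0.45, "tz": -0.272, "twist": 0}
    - {"tx": 0.26, "ty": 0.56, "tz": -0.272, "twist": 0}
    - {"tx": 0.26, "ty": 0.56, "tz": -0.272, "twist": 0}

```text
t: 8.33
eef_pos: [0.5801, -0.0434, 0.1095]
ee_rot: [3.141, 0.001, -0.386]
force: [0.4, 0.3, -0.1]
width: 0.0749
gripper_force: 0.0
```

Request:
arm_command:
  commands:
    - {"tx": 0.08, "ty": 0.15, "tz": 0, "twist": 0}
    - {"tx": 0.14, "ty": 0.3, "tz": 0, "twist": 0}
    - {"tx": 0.2, "ty": 0.45, "tz": 0, "twist": 0}
    - {"tx": 0.227, "ty": 0.559, "tz": 0, "twist": 0}
    - {"tx": 0.227, "ty": 0.559, "tz": 0.08, "twist": 0}
    - {"tx": 0.227, "ty": 0.559, "tz": 0.16, "twist": 0}
    - {"tx": 0.227, "ty": 0.559, "tz": 0.2, "twist": 0}
    - {"tx": 0.227, "ty": 0.559, "tz": 0.2, "twist": 0}

```text
t: 9.0
eef_pos: [0.5797, -0.1896, 0.057]
ee_rot: [3.14, 0.004, -0.383]
force: [-0.6, 0.9, -0.8]
width: 0.075
gripper_force: 0.0
```

Request:
arm_command:
  commands:
    - {"tx": 0, "ty": 0, "tz": 0.04, "twist": 0}
    - {"tx": 0, "ty": 0, "tz": 0.08, "twist": 0}
    - {"tx": 0, "ty": 0, "tz": 0.12, "twist": 0}
    - {"tx": 0, "ty": 0, "tz": 0.16, "twist": 0}
    - {"tx": 0, "ty": 0, "tz": 0.19, "twist": 0}
    - {"tx": 0, "ty": 0, "tz": 0.21, "twist": 0}
    - {"tx": 0, "ty": 0, "tz": 0.22, "twist": 0}
    - {"tx": 0, "ty": 0, "tz": 0.22, "twist": 0}

```text
t: 9.67
eef_pos: [0.5812, -0.1898, 0.0038]
ee_rot: [3.141, 0.001, -0.383]
force: [-0.0, -0.1, 0.2]
width: 0.0746
gripper_force: 0.0
```

Request:
arm_command:
  commands:
    - {"tx": 0, "ty": 0, "tz": 0, "twist": 0}
    - {"tx": 0, "ty": 0, "tz": 0, "twist": 0}
    - {"tx": 0, "ty": 0, "tz": 0, "twist": 0}
    - {"tx": 0, "ty": 0, "tz": 0, "twist": 0}
    - {"tx": 0, "ty": 0, "tz": 0, "twist": 0}
    - {"tx": 0, "ty": 0, "tz": 0, "twist": 0}
    - {"tx": 0, "ty": 0, "tz": 0, "twist": 0}
    - {"tx": 0, "ty": 0, "tz": -0.02, "twist": 0}
  claw: 0
  grip_force: 35

```text
t: 10.33
eef_pos: [0.5807, -0.1897, 0.0088]
ee_rot: [3.141, 0.002, -0.383]
force: [-0.3, 0.6, -1.4]
width: 0.0555
gripper_force: 35.0
```

Request:
arm_command:
  commands:
    - {"tx": 0, "ty": 0, "tz": -0.1, "twist": 0}
    - {"tx": 0, "ty": -0.02, "tz": -0.22, "twist": 0}
    - {"tx": -0.03, "ty": -0.1, "tz": -0.3, "twist": 0}
    - {"tx": -0.06, "ty": -0.2, "tz": -0.32, "twist": 0}
    - {"tx": -0.1, "ty": -0.32, "tz": -0.32, "twist": 0}
    - {"tx": -0.14, "ty": -0.44, "tz": -0.32, "twist": 0}
    - {"tx": -0.17, "ty": -0.56, "tz": -0.32, "twist": 0}
    - {"tx": -0.2, "ty": -0.68, "tz": -0.32, "twist": 0}

```text
t: 11.0
eef_pos: [0.5981, -0.012, 0.0897]
ee_rot: [-3.141, 0.0, -0.383]
force: [-0.2, -0.3, -1.5]
width: 0.0551
gripper_force: 35.0
```

Request:
arm_command:
  commands:
    - {"tx": -0.04, "ty": -0.13, "tz": 0, "twist": 0}
    - {"tx": -0.08, "ty": -0.26, "tz": 0, "twist": 0}
    - {"tx": -0.13, "ty": -0.4, "tz": 0, "twist": 0}
    - {"tx": -0.17, "ty": -0.54, "tz": 0, "twist": 0}
    - {"tx": -0.22, "ty": -0.68, "tz": 0, "twist": 0}
    - {"tx": -0.26, "ty": -0.8, "tz": 0, "twist": 0}
    - {"tx": -0.287, "ty": -0.887, "tz": 0, "twist": 0}
    - {"tx": -0.287, "ty": -0.887, "tz": 0, "twist": 0}

```text
t: 11.67
eef_pos: [0.615, 0.2234, 0.0893]
ee_rot: [-3.141, -0.0, -0.379]
force: [0.9, -1.0, -0.8]
width: 0.0553
gripper_force: 35.0
```

Request:
arm_command:
  commands:
    - {"tx": 0, "ty": 0, "tz": 0.05, "twist": 0}
    - {"tx": 0, "ty": 0, "tz": 0.1, "twist": 0}
    - {"tx": 0, "ty": 0, "tz": 0.15, "twist": 0}
    - {"tx": 0, "ty": 0, "tz": 0.2, "twist": 0}
    - {"tx": 0, "ty": 0, "tz": 0.24, "twist": 0}
    - {"tx": 0, "ty": 0, "tz": 0.27, "twist": 0}
    - {"tx": 0, "ty": 0, "tz": 0.29, "twist": 0}
    - {"tx": 0, "ty": 0, "tz": 0.29, "twist": 0}

```text
t: 12.33
eef_pos: [0.6147, 0.2185, 0.0165]
ee_rot: [3.14, 0.0, -0.383]
force: [0.1, -0.3, -1.7]
width: 0.0554
gripper_force: 35.0
```

Request:
arm_command:
  commands:
    - {"tx": 0, "ty": 0, "tz": 0, "twist": 0}
    - {"tx": 0, "ty": 0, "tz": 0, "twist": 0}
    - {"tx": 0, "ty": 0, "tz": 0, "twist": 0}
    - {"tx": 0, "ty": 0, "tz": 0, "twist": 0}
    - {"tx": 0, "ty": 0, "tz": 0, "twist": 0}
    - {"tx": 0, "ty": 0, "tz": -0.1, "twist": 0}
    - {"tx": 0, "ty": 0, "tz": -0.22, "twist": 0}
    - {"tx": 0, "ty": 0, "tz": -0.37, "twist": 0}
  claw: 0.85

```text
t: 13.0
eef_pos: [0.6135, 0.2183, 0.1086]
ee_rot: [3.138, 0.003, -0.383]
force: [0.3, 1.0, 0.0]
width: 0.0742
gripper_force: 0.0
```

Request:
arm_command:
  commands:
    - {"tx": 0, "ty": 0.12, "tz": 0, "twist": 0}
    - {"tx": 0, "ty": 0.25, "tz": 0, "twist": 0}
    - {"tx": 0, "ty": 0.38, "tz": 0, "twist": 0}
    - {"tx": 0, "ty": 0.51, "tz": 0, "twist": 0}
    - {"tx": 0, "ty": 0.64, "tz": 0, "twist": 0}
    - {"tx": 0, "ty": 0.77, "tz": 0, "twist": 0}
    - {"tx": -0.01, "ty": 0.9, "tz": 0, "twist": 0}
    - {"tx": -0.01, "ty": 1.0, "tz": 0, "twist": 0}

```text
t: 13.67
eef_pos: [0.5176, -0.0137, 0.1098]
ee_rot: [-3.141, 0.0, -0.383]
force: [1.1, -1.2, -1.7]
width: 0.0748
gripper_force: 0.0
```

Request:
arm_command:
  commands:
    - {"tx": 0, "ty": 0.12, "tz": 0, "twist": 0}
    - {"tx": 0, "ty": 0.25, "tz": 0, "twist": 0.01}
    - {"tx": 0, "ty": 0.38, "tz": 0, "twist": 0.02}
    - {"tx": -0.007, "ty": 0.51, "tz": 0, "twist": 0.029}
    - {"tx": -0.007, "ty": 0.64, "tz": 0, "twist": 0.029}
    - {"tx": -0.007, "ty": 0.74, "tz": 0, "twist": 0.029}
    - {"tx": -0.007, "ty": 0.777, "tz": 0, "twist": 0.029}
    - {"tx": -0.007, "ty": 0.777, "tz": 0.04, "twist": 0.029}

```text
t: 14.33
eef_pos: [0.4454, -0.1933, 0.1012]
ee_rot: [-3.141, -0.003, -0.476]
force: [1.0, 0.7, 0.9]
width: 0.0743
gripper_force: 0.0
```

```bash
python3 - <<'E'
from h import *
f=grab_frame("top"); cv2.imwrite("pics/a.png",cv2.resize(f[90:260,160:500],None,fx=2,fy=2,interpolation=2)[:,:,::-1])
for n,z,x,y in(('blue_foot',.053,570,115),('blue_roller',.039,614,218)):
    m=blue(f,(170,100,320,250)); v,u=np.nonzero(m); w=world(np.c_[u,v],z,'top')*1000
    print(n,w[np.hypot(*(w-[x,y]).T)<30].mean(0))
E
python3 p.py 444,-192,100,-27.2 444,-192,9,-27.2 / 444,-192,100,-27.2 / 510.6,260.4,100,-22 / 510.6,260.4,21.5,-22
```

```text
444,-192,9,-27.2 [ 0.    -0.     0.364 -0.   ] rows 2.2
-- call
444,-192,100,-27.2 [ 0.    -0.    -0.364 -0.   ] rows 2.2
-- call
510.6,260.4,100,-22 [-0.59  -1.731 -0.    -0.029] rows 11.0
-- call
510.6,260.4,21.5,-22 [ 0.    -0.     0.314 -0.   ] rows 1.9Traceback (most recent call last):
  File "<stdin>", line 4, in <module>
  File "h.py", line 5, in world
    p=cv2.undistortPoints(np.float64(uv).reshape(-1,1,2),K,k)[:,0]
      ~~~~~~~~~~~~~~~~~~~^^^^^^^^^^^^^^^^^^^^^^^^^^^^^^^^^^^^
cv2.error: OpenCV(4.12.0) /io/opencv/modules/calib3d/src/undistort.dispatch.cpp:347: error: (-215:Assertion failed) CV_IS_MAT(_src) && CV_IS_MAT(_dst) && (_src->rows == 1 || _src->cols == 1) && (_dst->rows == 1 || _dst->cols == 1) && _src->cols + _src->rows - 1 == _dst->rows + _dst->cols - 1 && (CV_MAT_TYPE(_src->type) == CV_32FC2 || CV_MAT_TYPE(_src->type) == CV_64FC2) && (CV_MAT_TYPE(_dst->type) == CV_32FC2 || CV_MAT_TYPE(_dst->type) == CV_64FC2) in function 'cvUndistortPointsInternal'
```

View pics/a.png

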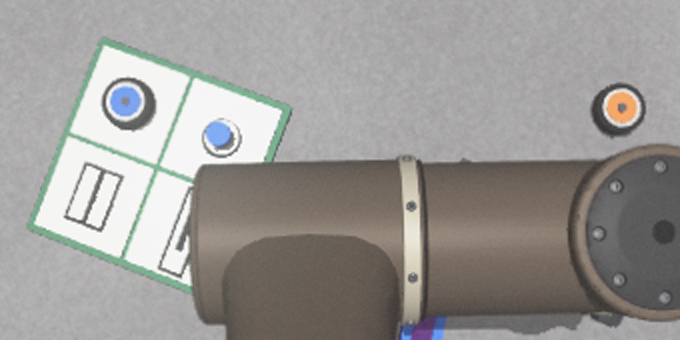

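The roller (125,102) and foot (220,137 in the crop) stand on their tiles, and the orange roller has not moved. Next, the V-block.

Request:
arm_command:
  commands:
    - {"tx": 0, "ty": 0, "tz": 0.07, "twist": 0}
    - {"tx": 0, "ty": 0, "tz": 0.14, "twist": 0}
    - {"tx": 0, "ty": 0, "tz": 0.2, "twist": 0}
    - {"tx": 0, "ty": 0, "tz": 0.26, "twist": 0}
    - {"tx": 0, "ty": 0, "tz": 0.31, "twist": 0}
    - {"tx": 0, "ty": 0, "tz": 0.35, "twist": 0}
    - {"tx": 0, "ty": 0, "tz": 0.364, "twist": 0}
    - {"tx": 0, "ty": 0, "tz": 0.364, "twist": 0}

```text
t: 15.05
eef_pos: [0.4447, -0.1911, 0.0079]
ee_rot: [3.141, 0.001, -0.473]
force: [0.0, -0.8, -0.8]
width: 0.0744
gripper_force: 0.0
```

Request:
arm_command:
  commands:
    - {"tx": 0, "ty": 0, "tz": 0, "twist": 0}
    - {"tx": 0, "ty": 0, "tz": 0, "twist": 0}
    - {"tx": 0, "ty": 0, "tz": 0, "twist": 0}
    - {"tx": 0, "ty": 0, "tz": 0, "twist": 0}
    - {"tx": 0, "ty": 0, "tz": 0, "twist": 0}
    - {"tx": 0, "ty": 0, "tz": 0, "twist": 0}
    - {"tx": 0, "ty": 0, "tz": 0, "twist": 0}
    - {"tx": 0, "ty": 0, "tz": 0, "twist": 0}
  claw: 0
  grip_force: 45

```text
t: 15.72
eef_pos: [0.4452, -0.1916, 0.0089]
ee_rot: [-3.141, -0.001, -0.474]
force: [-1.4, 0.3, 5.8]
width: 0.0435
gripper_force: 45.0
```

Request:
arm_command:
  commands:
    - {"tx": 0, "ty": 0, "tz": -0.06, "twist": 0}
    - {"tx": 0, "ty": 0, "tz": -0.16, "twist": 0}
    - {"tx": 0, "ty": 0, "tz": -0.28, "twist": 0}
    - {"tx": -0.02, "ty": -0.05, "tz": -0.364, "twist": 0}
    - {"tx": -0.06, "ty": -0.17, "tz": -0.364, "twist": 0}
    - {"tx": -0.1, "ty": -0.29, "tz": -0.364, "twist": 0}
    - {"tx": -0.14, "ty": -0.41, "tz": -0.364, "twist": 0}
    - {"tx": -0.18, "ty": -0.531, "tz": -0.364, "twist": 0}

```text
t: 16.38
eef_pos: [0.4647, -0.0517, 0.0992]
ee_rot: [3.142, 0.001, -0.475]
force: [0.3, -0.3, -3.5]
width: 0.0435
gripper_force: 45.0
```

Request:
arm_command:
  commands:
    - {"tx": -0.04, "ty": -0.12, "tz": 0, "twist": 0}
    - {"tx": -0.08, "ty": -0.24, "tz": 0, "twist": 0}
    - {"tx": -0.12, "ty": -0.36, "tz": 0, "twist": 0}
    - {"tx": -0.16, "ty": -0.48, "tz": 0, "twist": 0}
    - {"tx": -0.2, "ty": -0.6, "tz": 0, "twist": 0}
    - {"tx": -0.24, "ty": -0.7, "tz": 0, "twist": 0}
    - {"tx": -0.28, "ty": -0.8, "tz": 0, "twist": 0}
    - {"tx": -0.31, "ty": -0.9, "tz": 0, "twist": 0}

```text
t: 17.05
eef_pos: [0.4981, 0.1838, 0.0987]
ee_rot: [3.14, 0.001, -0.474]
force: [-0.0, 0.5, -3.5]
width: 0.0436
gripper_force: 45.0
```

Request:
arm_command:
  commands:
    - {"tx": -0.03, "ty": -0.08, "tz": 0, "twist": -0.01}
    - {"tx": -0.06, "ty": -0.16, "tz": 0, "twist": -0.02}
    - {"tx": -0.08, "ty": -0.23, "tz": 0, "twist": -0.029}
    - {"tx": -0.1, "ty": -0.3, "tz": 0, "twist": -0.029}
    - {"tx": -0.1, "ty": -0.3, "tz": 0, "twist": -0.029}
    - {"tx": -0.1, "ty": -0.3, "tz": 0.05, "twist": -0.029}
    - {"tx": -0.1, "ty": -0.3, "tz": 0.1, "twist": -0.029}
    - {"tx": -0.1, "ty": -0.3, "tz": 0.15, "twist": -0.029}

```text
t: 17.72
eef_pos: [0.5111, 0.2609, 0.0614]
ee_rot: [3.141, 0.0, -0.384]
force: [-0.6, -0.5, -4.3]
width: 0.0437
gripper_force: 45.0
```

Request:
arm_command:
  commands:
    - {"tx": 0, "ty": 0, "tz": 0.03, "twist": 0}
    - {"tx": 0, "ty": 0, "tz": 0.06, "twist": 0}
    - {"tx": 0, "ty": 0, "tz": 0.09, "twist": 0}
    - {"tx": 0, "ty": 0, "tz": 0.12, "twist": 0}
    - {"tx": 0, "ty": 0, "tz": 0.14, "twist": 0}
    - {"tx": 0, "ty": 0, "tz": 0.155, "twist": 0}
    - {"tx": 0, "ty": 0, "tz": 0.162, "twist": 0}
    - {"tx": 0, "ty": 0, "tz": 0.162, "twist": 0}

```text
t: 18.38
eef_pos: [0.5111, 0.2608, 0.0213]
ee_rot: [3.141, 0.0, -0.383]
force: [0.2, -0.4, -3.0]
width: 0.0439
gripper_force: 45.0
```

Request:
arm_command:
  commands:
    - {"tx": 0, "ty": 0, "tz": 0, "twist": 0}
    - {"tx": 0, "ty": 0, "tz": 0, "twist": 0}
    - {"tx": 0, "ty": 0, "tz": 0, "twist": 0}
    - {"tx": 0, "ty": 0, "tz": 0, "twist": 0}
    - {"tx": 0, "ty": 0, "tz": 0, "twist": 0}
    - {"tx": 0, "ty": 0, "tz": -0.1, "twist": 0}
    - {"tx": 0, "ty": 0, "tz": -0.22, "twist": 0}
    - {"tx": 0, "ty": 0, "tz": -0.352, "twist": 0}
  claw: 0.75

```text
t: 19.05
eef_pos: [0.5105, 0.2602, 0.1097]
ee_rot: [3.139, 0.001, -0.383]
force: [1.0, 0.7, -0.7]
width: 0.0657
gripper_force: 0.0
```

```bash
python3 p.py 510.6,260.4,110,-22 500,30,110,-22 / 475,-200,110,-35 / 447.5,-343,80,-41 / 447.5,-343,4.5,-41 / 447.5,-343,90,-41 / 475,-180,90,-41 / 480,20,90,-30 / 468.6,156.6,90,-22 / 468.6,156.6,17,-22
```

```text
500,30,110,-22 [ 0.306  0.87  -0.    -0.   ] rows 5.5
-- call
475,-200,110,-35 [ 0.252  0.89  -0.     0.072] rows 5.6
-- call
447.5,-343,80,-41 [0.238 0.532 0.12  0.033] rows 3.6
-- call
447.5,-343,4.5,-41 [ 0.    -0.     0.302 -0.   ] rows 1.8
-- call
447.5,-343,90,-41 [ 0.    -0.    -0.342 -0.   ] rows 2.1
-- call
475,-180,90,-41 [-0.345 -0.564 -0.    -0.   ] rows 4.0
-- call
480,20,90,-30 [-0.51  -0.617 -0.    -0.061] rows 4.8
-- call
468.6,156.6,90,-22 [-0.313 -0.45  -0.    -0.044] rows 3.3
-- call
468.6,156.6,17,-22 [ 0.    -0.     0.292 -0.   ] rows 1.8
```

Request:
arm_command:
  commands:
    - {"tx": 0.05, "ty": 0.13, "tz": 0, "twist": 0}
    - {"tx": 0.1, "ty": 0.26, "tz": 0, "twist": 0}
    - {"tx": 0.14, "ty": 0.39, "tz": 0, "twist": 0}
    - {"tx": 0.18, "ty": 0.52, "tz": 0, "twist": 0}
    - {"tx": 0.22, "ty": 0.65, "tz": 0, "twist": 0}
    - {"tx": 0.26, "ty": 0.76, "tz": 0, "twist": 0}
    - {"tx": 0.306, "ty": 0.87, "tz": 0, "twist": 0}
    - {"tx": 0.306, "ty": 0.87, "tz": 0, "twist": 0}

```text
t: 19.72
eef_pos: [0.5, 0.0268, 0.1097]
ee_rot: [3.141, 0.0, -0.385]
force: [-0.9, -0.4, -0.0]
width: 0.0655
gripper_force: 0.0
```

Request:
arm_command:
  commands:
    - {"tx": 0.04, "ty": 0.13, "tz": 0, "twist": 0.01}
    - {"tx": 0.08, "ty": 0.26, "tz": 0, "twist": 0.02}
    - {"tx": 0.11, "ty": 0.39, "tz": 0, "twist": 0.03}
    - {"tx": 0.15, "ty": 0.52, "tz": 0, "twist": 0.04}
    - {"tx": 0.18, "ty": 0.65, "tz": 0, "twist": 0.05}
    - {"tx": 0.22, "ty": 0.78, "tz": 0, "twist": 0.06}
    - {"tx": 0.252, "ty": 0.89, "tz": 0, "twist": 0.072}
    - {"tx": 0.252, "ty": 0.89, "tz": 0, "twist": 0.072}

```text
t: 20.38
eef_pos: [0.4757, -0.2029, 0.1097]
ee_rot: [3.141, -0.0, -0.614]
force: [0.9, -0.2, -0.4]
width: 0.0654
gripper_force: 0.0
```

Request:
arm_command:
  commands:
    - {"tx": 0.05, "ty": 0.11, "tz": 0.02, "twist": 0.01}
    - {"tx": 0.1, "ty": 0.22, "tz": 0.04, "twist": 0.02}
    - {"tx": 0.15, "ty": 0.33, "tz": 0.06, "twist": 0.033}
    - {"tx": 0.19, "ty": 0.43, "tz": 0.08, "twist": 0.033}
    - {"tx": 0.22, "ty": 0.5, "tz": 0.1, "twist": 0.033}
    - {"tx": 0.238, "ty": 0.532, "tz": 0.12, "twist": 0.033}
    - {"tx": 0.238, "ty": 0.532, "tz": 0.12, "twist": 0.033}
    - {"tx": 0.238, "ty": 0.532, "tz": 0.12, "twist": 0.033}

```text
t: 21.05
eef_pos: [0.4489, -0.3424, 0.0792]
ee_rot: [3.141, 0.001, -0.713]
force: [0.1, -0.1, -0.1]
width: 0.0658
gripper_force: 0.0
```

Request:
arm_command:
  commands:
    - {"tx": 0, "ty": 0, "tz": 0.05, "twist": 0}
    - {"tx": 0, "ty": 0, "tz": 0.1, "twist": 0}
    - {"tx": 0, "ty": 0, "tz": 0.15, "twist": 0}
    - {"tx": 0, "ty": 0, "tz": 0.2, "twist": 0}
    - {"tx": 0, "ty": 0, "tz": 0.25, "twist": 0}
    - {"tx": 0, "ty": 0, "tz": 0.285, "twist": 0}
    - {"tx": 0, "ty": 0, "tz": 0.302, "twist": 0}
    - {"tx": 0, "ty": 0, "tz": 0.302, "twist": 0}

```text
t: 21.72
eef_pos: [0.449, -0.3417, 0.0035]
ee_rot: [3.141, 0.001, -0.712]
force: [0.4, 0.3, 0.4]
width: 0.0659
gripper_force: 0.0
```

Request:
arm_command:
  commands:
    - {"tx": 0, "ty": 0, "tz": 0, "twist": 0}
    - {"tx": 0, "ty": 0, "tz": 0, "twist": 0}
    - {"tx": 0, "ty": 0, "tz": 0, "twist": 0}
    - {"tx": 0, "ty": 0, "tz": 0, "twist": 0}
    - {"tx": 0, "ty": 0, "tz": 0, "twist": 0}
    - {"tx": 0, "ty": 0, "tz": 0, "twist": 0}
    - {"tx": 0, "ty": 0, "tz": 0, "twist": 0}
    - {"tx": 0, "ty": 0, "tz": 0, "twist": 0}
  claw: 0
  grip_force: 45

```text
t: 22.38
eef_pos: [0.4491, -0.3426, 0.0042]
ee_rot: [3.142, -0.0, -0.712]
force: [-0.1, 0.2, 1.8]
width: 0.0254
gripper_force: 45.0
```

Request:
arm_command:
  commands:
    - {"tx": 0, "ty": 0, "tz": -0.04, "twist": 0}
    - {"tx": 0, "ty": 0, "tz": -0.1, "twist": 0}
    - {"tx": 0, "ty": 0, "tz": -0.18, "twist": 0}
    - {"tx": 0, "ty": 0, "tz": -0.26, "twist": 0}
    - {"tx": 0, "ty": 0, "tz": -0.31, "twist": 0}
    - {"tx": 0, "ty": 0, "tz": -0.342, "twist": 0}
    - {"tx": 0, "ty": 0, "tz": -0.342, "twist": 0}
    - {"tx": 0, "ty": 0, "tz": -0.342, "twist": 0}

```text
t: 23.05
eef_pos: [0.4489, -0.3423, 0.0895]
ee_rot: [-3.141, 0.0, -0.713]
force: [0.1, -0.3, -4.2]
width: 0.0256
gripper_force: 45.0
```

Run:
```python
from h import *
f=grab_frame("top"); cv2.imwrite("pics/b.png",cv2.resize(f[95:255,165:315],None,fx=3.7,fy=3.7,interpolation=2)[:,:,::-1])
h=cv2.cvtColor(f,cv2.COLOR_RGB2HSV).astype(int)
m=(abs(h[...,0]-111)<10)&(h[...,1]>90)&(h[...,2]>90); m[:,320:]=0
for n,z,x,y in(('foot',.053,572.4,114.6),('roller',.039,614.4,218.4),('vblock',.047,510.6,260.4)):
    v,u=np.nonzero(m); w=world(np.c_[u,v],z,'top')*1000; k=np.hypot(*(w-[x,y]).T)<45
    mm=np.zeros_like(m); mm[v[k],u[k]]=1; print(n,*rect(mm,z,'top'))
g=(abs(h[...,0]-75)<15)&(h[...,1]>70); g[:100]=0; g[250:]=0; g[:,:165]=0; g[:,315:]=0
print(*rect(g,.008,'top'))
for n in ["spot_bar","spot_roller","spot_vblock","spot_foot"]: print(n,[(round(d['score'],2),world(d['uv'],.011,'top')*1000) for d in spot_point(n,'top')[:1]])
```

```text
foot [573.  114.1] [24.7 22.8] 43.9 [572.7 114.2] 113
roller [613.  219.5] [31.6 29. ] 88.2 [613.5 219.3] 154
vblock [509.6 260.7] [64.3 43.1] -22.1 [509.  260.6] 293
[542.1 189.1] [232.6 232.3] -22.1 [532.  176.8] 646
spot_bar [(0.93, array([[471.55859801, 158.40490498]]))]
spot_roller [(0.65, array([[618.70457729, 218.24894765]]))]
spot_vblock [(0.68, array([[510.44917026, 253.36078194]]))]
spot_foot [(0.88, array([[564.8415644 , 115.14321118]]))]
```

View pics/b.png

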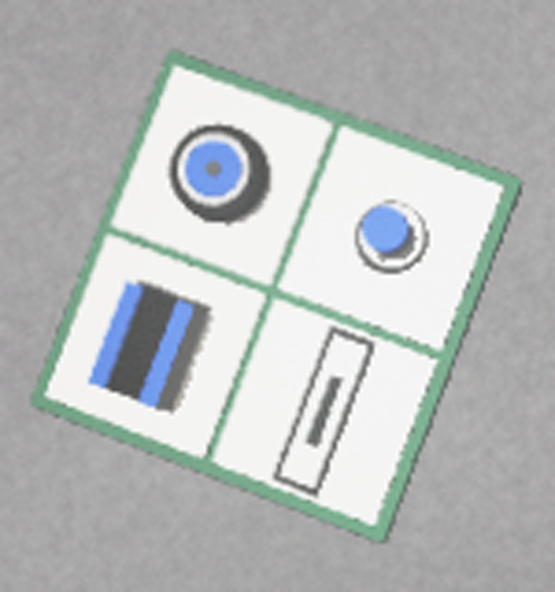

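The crop shows the roller (215,170), foot (390,235) and V-block (150,345) centred and aligned on their tiles, measured within about 2 mm. The bar tile is at (325,410). Now I carry the bar over.

Request:
arm_command:
  commands:
    - {"tx": -0.03, "ty": -0.06, "tz": 0, "twist": 0}
    - {"tx": -0.08, "ty": -0.14, "tz": 0, "twist": 0}
    - {"tx": -0.14, "ty": -0.23, "tz": 0, "twist": 0}
    - {"tx": -0.2, "ty": -0.32, "tz": 0, "twist": 0}
    - {"tx": -0.26, "ty": -0.42, "tz": 0, "twist": 0}
    - {"tx": -0.31, "ty": -0.51, "tz": 0, "twist": 0}
    - {"tx": -0.345, "ty": -0.564, "tz": 0, "twist": 0}
    - {"tx": -0.345, "ty": -0.564, "tz": 0, "twist": 0}

```text
t: 23.97
eef_pos: [0.4764, -0.177, 0.0893]
ee_rot: [-3.142, 0.0, -0.71]
force: [0.4, 0.7, -3.4]
width: 0.0249
gripper_force: 45.0
```

Request:
arm_command:
  commands:
    - {"tx": -0.07, "ty": -0.08, "tz": 0, "twist": -0.01}
    - {"tx": -0.14, "ty": -0.17, "tz": 0, "twist": -0.02}
    - {"tx": -0.22, "ty": -0.26, "tz": 0, "twist": -0.03}
    - {"tx": -0.29, "ty": -0.35, "tz": 0, "twist": -0.04}
    - {"tx": -0.37, "ty": -0.45, "tz": 0, "twist": -0.05}
    - {"tx": -0.44, "ty": -0.54, "tz": 0, "twist": -0.061}
    - {"tx": -0.51, "ty": -0.617, "tz": 0, "twist": -0.061}
    - {"tx": -0.51, "ty": -0.617, "tz": 0, "twist": -0.061}

```text
t: 24.63
eef_pos: [0.481, 0.0238, 0.0895]
ee_rot: [-3.141, -0.001, -0.518]
force: [0.1, 0.2, -3.7]
width: 0.026
gripper_force: 45.0
```

Request:
arm_command:
  commands:
    - {"tx": -0.05, "ty": -0.07, "tz": 0, "twist": -0.01}
    - {"tx": -0.1, "ty": -0.15, "tz": 0, "twist": -0.02}
    - {"tx": -0.16, "ty": -0.23, "tz": 0, "twist": -0.03}
    - {"tx": -0.22, "ty": -0.32, "tz": 0, "twist": -0.044}
    - {"tx": -0.28, "ty": -0.4, "tz": 0, "twist": -0.044}
    - {"tx": -0.313, "ty": -0.45, "tz": 0, "twist": -0.044}
    - {"tx": -0.313, "ty": -0.45, "tz": 0, "twist": -0.044}
    - {"tx": -0.313, "ty": -0.45, "tz": 0, "twist": -0.044}

```text
t: 25.3
eef_pos: [0.4683, 0.1574, 0.0891]
ee_rot: [3.141, 0.0, -0.381]
force: [0.3, 0.5, -4.3]
width: 0.0254
gripper_force: 45.0
```

Request:
arm_command:
  commands:
    - {"tx": 0, "ty": 0, "tz": 0.05, "twist": 0}
    - {"tx": 0, "ty": 0, "tz": 0.1, "twist": 0}
    - {"tx": 0, "ty": 0, "tz": 0.15, "twist": 0}
    - {"tx": 0, "ty": 0, "tz": 0.2, "twist": 0}
    - {"tx": 0, "ty": 0, "tz": 0.24, "twist": 0}
    - {"tx": 0, "ty": 0, "tz": 0.27, "twist": 0}
    - {"tx": 0, "ty": 0, "tz": 0.29, "twist": 0}
    - {"tx": 0, "ty": 0, "tz": 0.29, "twist": 0}

```text
t: 25.97
eef_pos: [0.468, 0.1561, 0.0161]
ee_rot: [3.14, 0.001, -0.383]
force: [-0.6, 0.3, -2.5]
width: 0.0255
gripper_force: 45.0
```

Release to about 53 mm, lift, and back off to the right.

Request:
arm_command:
  commands:
    - {"tx": 0, "ty": 0, "tz": 0, "twist": 0}
    - {"tx": 0, "ty": 0, "tz": 0, "twist": 0}
    - {"tx": 0, "ty": 0, "tz": 0, "twist": 0}
    - {"tx": 0, "ty": 0, "tz": 0, "twist": 0}
    - {"tx": 0, "ty": 0, "tz": 0, "twist": 0}
    - {"tx": 0, "ty": 0, "tz": -0.05, "twist": 0}
    - {"tx": 0, "ty": 0, "tz": -0.15, "twist": 0}
    - {"tx": 0, "ty": 0, "tz": -0.25, "twist": 0}
  claw: 0.6

```text
t: 26.63
eef_pos: [0.4678, 0.1567, 0.0799]
ee_rot: [3.14, 0.001, -0.382]
force: [-0.4, 0.6, -0.8]
width: 0.0525
gripper_force: 0.0
```

Request:
arm_command:
  commands:
    - {"tx": 0, "ty": 0, "tz": -0.15, "twist": 0}
    - {"tx": 0, "ty": 0, "tz": -0.3, "twist": 0}
    - {"tx": 0.04, "ty": 0.13, "tz": -0.3, "twist": 0}
    - {"tx": 0.09, "ty": 0.26, "tz": -0.3, "twist": 0}
    - {"tx": 0.13, "ty": 0.39, "tz": -0.3, "twist": 0}
    - {"tx": 0.18, "ty": 0.52, "tz": -0.3, "twist": 0}
    - {"tx": 0.22, "ty": 0.65, "tz": -0.3, "twist": 0}
    - {"tx": 0.26, "ty": 0.75, "tz": -0.3, "twist": 0}

```text
t: 27.3
eef_pos: [0.4579, -0.0429, 0.155]
ee_rot: [-3.141, -0.001, -0.383]
force: [0.3, -0.2, 0.3]
width: 0.0526
gripper_force: 0.0
```

Request:
arm_command:
  commands:
    - {"tx": 0.05, "ty": 0.13, "tz": 0, "twist": 0}
    - {"tx": 0.1, "ty": 0.26, "tz": 0, "twist": 0}
    - {"tx": 0.15, "ty": 0.39, "tz": 0, "twist": 0}
    - {"tx": 0.2, "ty": 0.52, "tz": 0, "twist": 0}
    - {"tx": 0.25, "ty": 0.65, "tz": 0, "twist": 0}
    - {"tx": 0.3, "ty": 0.75, "tz": 0, "twist": 0}
    - {"tx": 0.3, "ty": 0.75, "tz": 0, "twist": 0}
    - {"tx": 0.3, "ty": 0.75, "tz": 0, "twist": 0}

```text
t: 27.97
eef_pos: [0.4579, -0.2443, 0.1544]
ee_rot: [3.142, 0.0, -0.386]
force: [0.5, 0.4, -0.9]
width: 0.0524
gripper_force: 0.0
```

Run:
```python
from h import *
for c in("top","side"):
    f=grab_frame(c); cv2.imwrite(f"pics/c_{c}.png",f[:,:,::-1])
    h=cv2.cvtColor(f,cv2.COLOR_RGB2HSV).astype(int)
    m=(abs(h[...,0]-111)<10)&(h[...,1]>90)&(h[...,2]>90)
    if c=='side': m[190:]=0; 
    else: m[:,320:]=0
    for n,z,x,y in(('foot',.053,572.4,114.6),('roller',.039,614.4,218.4),('vblock',.047,510.6,260.4),('bar',.033,468.6,156.6)):
        v,u=np.nonzero(m); w=world(np.c_[u,v],z,c)*1000; k=np.hypot(*(w-[x,y]).T)<55
        if k.sum()<5: print(n,'none'); continue
        mm=np.zeros_like(m); mm[v[k],u[k]]=1; print(c,n,*rect(mm,z,c))
```

```text
top foot [573.  114.1] [24.7 22.8] 43.9 [572.7 114.1] 112
top roller [613.  219.5] [31.6 29. ] 88.2 [613.5 219.3] 155
top vblock [509.6 260.7] [64.3 43.1] -22.1 [509.  260.6] 292
top bar [466.6 155.9] [93.9 27.4] -21.6 [466.6 155.7] 169
side foot [565.5 109.3] [36.  15.8] 65.1 [567.  109.1] 73
side roller [610.7 219.4] [33.3 26.8] 65.1 [612.7 219.9] 87
side vblock [508.6 261. ] [66.  45.6] -24.9 [510.  260.2] 212
side bar [461.7 144.6] [94.3 46.9] -22.1 [462.7 144.9] 186
```

View pics/c_top.png

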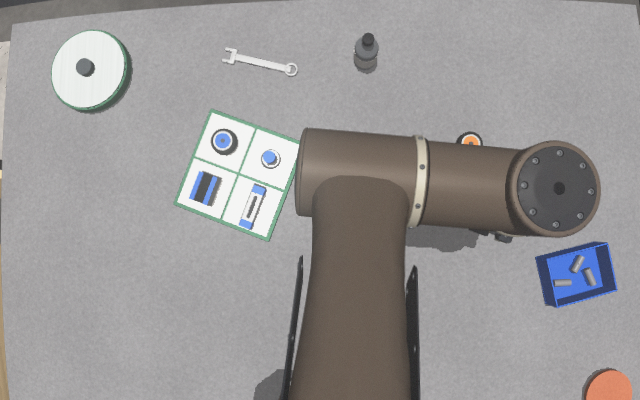

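View pics/c_side.png

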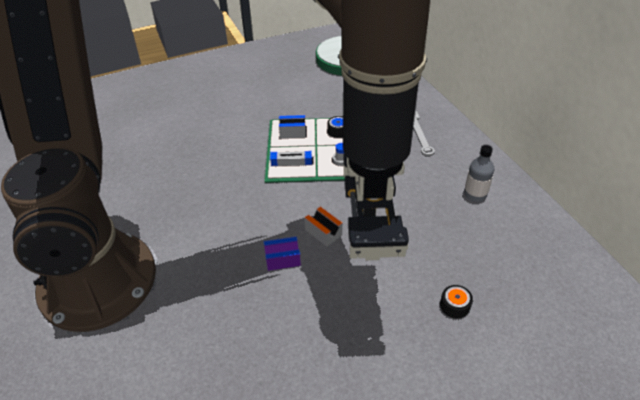

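All four blue parts sit centred on their tiles: roller (223,142), foot (270,158), V-block (206,188) and bar (252,206) in the top view. The orange parts have not moved, still at (323,225) and (457,300) in the side view. Handing in.

```bash
python3 -c "
from station import job_done; print(job_done())"
```

```text
the job is handed in; nothing more can be done
None
```

The four blue parts are set down on their matching tiles, centred to about 3 mm and aligned with the drawings. The orange parts were left untouched, and the job is handed in at about 28 s; no verdict was returned.

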